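# Ballast the glue-up weight and hold its cover over the screw holes

### The arm

A 6-joint arm with a two-finger parallel gripper is mounted at the origin on a cart in front of the work surface, level with it; the furniture and walls round the work are solid. World frame = base frame: x ahead of the robot, y to its left, z up, the work surface at z = 0. Lengths are in mm, angles in rad, forces in N, time in s.
With the tool pointing down it reaches from about 250 to 725 mm from the base axis. Payload 9.7 kg.
Tool frame: the origin (TCP) lies between the finger pads; the fingertips stand 22 mm ahead of it and the grasp point (between the pads) lies 3 mm ahead of it; z points along the fingers, y is the direction in which the jaws open and shut (so a half turn about z gives the same grasp; the last joint's range is limited). The gripper opens to 85 mm and grips with 20 to 120 N. Pads are 22 mm wide; open, the fingers measure 114 mm over their backs; the gripper's body (76 mm by 85 mm) begins 54 mm behind the grasp point. The pads swing forward as they close: fully open they stand 13 mm farther back than shut.
Start: joints at [-1.293, 0.087, 0.176, 1.66, 0, 1.571], TCP at [150.83, -528.912, 253.284] pointing down, gripper open.
Joint ranges: [-3.13, 3.13], [-0.85, 1.81], [-1.15, 1.24], [-2.2, 2.28], [-1.44, 1.52], [-3.14, 3.14]. Speed limits (rad/s): [2.22, 2.22, 2.57, 3.14, 3.14, 3.14].

### API

Orientations are given as [roll, pitch, yaw] about the fixed x, y, z axes, in that order (R = Rz(yaw) Ry(pitch) Rx(roll)).
In Python, from cell import bot, capture, calibration gives the robot as it stands.
- The arm moves only by the tool move_arm, never from a script. Its argument "commands" is text: rows parted by semicolons, each of 6 numbers parted by spaces: the shift along the world's x, y, z each as a share of 0.05 m, from -1 to 1, then the turn, a rotation vector about the world's x, y, z each as a share of 45 degrees, from -1 to 1. In form: tx ty tz wx wy wz; .... A call has 1 to 5 rows; each row shifts and turns the commanded pose from where the row before left it; what a row does not reach is not made up. A row lasts 1/8 s, in which the tool goes at most 62.5 mm and 10.7 degrees, less where a joint would pass 70% of its speed; a pose out of reach is approached as far as the arm can. A call with a number of a shift or a turn outside -1 to 1 is refused whole. A call with a gripper value outside its range is refused whole. "fingers" is the opening, from -1 (shut) to 1 (fully open), so that 0 is half open, set as the call begins (left out, the last holds). The fingers move at their own pace and stop on an object; "grip_force" is the grip in N (left out, the last holds). Time passes only in rows, so rows that do not move let the fingers close. It gives the time, the measured TCP pose, the force and the opening at its end, in the units of the state.
- bot.observe(): the state, without advancing time (a new reading comes with each control period).
- capture(name): name is "scene" or "side" or "wrist"; returns the picture (400x640x3 uint8, red, green, blue); there is no depth.
- calibration(name): a dict with "camera_matrix" (3x3 intrinsics, pixels), "distortion" ([k1, k2, p1, p2, k3] as OpenCV has them; the pictures are not rectified), "xyz" and "rotation" of the camera in the world. Camera axes: x right, y up, looking along -z (the intrinsics and any distortion apply to the point x, -y, -z); pixel columns grow to the right and rows downward; lengths in mm; the calibration is good to about 2 mm. A picture is of the moment at which its call begins: read the wrist's pose just before it. calibration takes no time and is no camera call; for the wrist camera it gives the pose at the moment of the call.
- bot.sign_off(): hands the job in, once; it reports no verdict.
The state is a dict: "time_s": time; "q": joint angles; "joint_vel": joint speeds; "joint_torque": joint torques, N m; "eef_pos": TCP position; "ee_rot": TCP orientation; "contact_force": force on the tool from outside, world axes, zero at the start; "wrist_torque": the same for the moment, N m; "gripper_width": opening from 0.0 (shut) to 1.0 (fully open).
Only numpy, scipy, OpenCV 4.12 (cv2) and the standard library are available. Lean on these libraries where they do the work, as an engineer would, in place of code of your own. Each camera call takes 0.05 s, during which the arm holds its last target. There are 200 camera calls.

### The job

Tip the six steel balls out of the cup into the open case of the glue-up weight and stand the empty cup upright on the bench again. Then pick up the cover and finish while holding it still and level about 2 cm above the case's rim, clear of it, turned so that its three holes line up over the three threaded holes, so that I can lay the gasket under it and start the screws. Leave the other things on the bench where they are.

Things in the scene. Friction and masses are not known exactly. Their poses are not given: they have to be found in the camera images.
- case: open aluminium case of a glue-up weight, 140 (x) x 100 (y) x 52 mm high, walls 6 mm, inner floor 10 mm above the bench, 1.6 kg, loose. Three bosses inside (17 mm across, flush with the rim) have 8 mm threaded holes: one mid +x end, two in the corners of the -x end. Origin: centre of the underside; z up
- cover: the case's flat steel cover, 140 (x) x 100 (y) x 5 mm, about 0.45 kg, lying flat, handle up. Three 10 mm through holes in the pattern of the bosses: one mid +x end, two in the corners of the -x end; it fits one way round only. Origin: centre of the underside; z up
- cover_grip (a point): middle of the cover's wooden bar handle, 33 mm straight above the cover's origin. The bar lies along the cover's x: 86 mm long, 18 mm thick (y), 22 mm high, flat sides, open beneath, on two thin pillars 30 mm either side of its middle
- cup: plain round steel cup, 66 mm high, slightly flared: 52 mm across at the foot, about 60 mm at the rim, wall 3 mm, 0.14 kg, holding the six balls. Origin: centre of the underside; z up towards the mouth
- cup_mouth (a point): middle of the cup's mouth, 66 mm above its origin
- case_thread0 (a point): middle of the case's threaded hole in the middle of the +x end, level with the rim, at x, y = (+56, +0) mm, 52 mm up in the case's frame, whose axes it shares
- cover_hole0 (a point): middle of the cover's hole in the middle of the +x end, on the plate's underside, at x, y = (+56, +0) mm in the cover's frame
- case_thread1 (a point): middle of the case's threaded hole in the corner at -x, +y, level with the rim, at x, y = (-56, +36) mm, 52 mm up in the case's frame, whose axes it shares
- cover_hole1 (a point): middle of the cover's hole in the corner at -x, +y, on the plate's underside, at x, y = (-56, +36) mm in the cover's frame
- case_thread2 (a point): middle of the case's threaded hole in the corner at -x, -y, level with the rim, at x, y = (-56, -36) mm, 52 mm up in the case's frame, whose axes it shares
- cover_hole2 (a point): middle of the cover's hole in the corner at -x, -y, on the plate's underside, at x, y = (-56, -36) mm in the cover's frame
- ball0: polished steel bearing ball, rolls easily, 18 mm across, 24 g, in the cup at the start. Origin: its centre
- ball1: polished steel bearing ball, rolls easily, 18 mm across, 24 g, in the cup at the start. Origin: its centre
- ball2: polished steel bearing ball, rolls easily, 18 mm across, 24 g, in the cup at the start. Origin: its centre
- ball3: polished steel bearing ball, rolls easily, 18 mm across, 24 g, in the cup at the start. Origin: its centre
- ball4: polished steel bearing ball, rolls easily, 18 mm across, 24 g, in the cup at the start. Origin: its centre
- ball5: polished steel bearing ball, rolls easily, 18 mm across, 24 g, in the cup at the start. Origin: its centre
- glue_bottle: glue bottle, 58 mm across, 164 mm tall, standing (bystander). Origin: centre of the underside
- sand_block: sanding block, 45 x 85 x 28 mm (bystander). Origin: centre of the underside
- masking_tape: roll of masking tape lying flat, 96 mm across, 25 mm high (bystander). Origin: centre of the underside
- wedge: wooden wedge, 40 x 130 x 50 mm (bystander). Origin: centre of the underside
There are look-alikes about, which are no part of the job. Leave any red or yellow look-alike of the cup alone.

How it is judged:
By the outcome, as a careful person would: the job done as asked, in the order asked, and still so for the second after the job is handed in, while the arm keeps its last pose, push and grip.
It also fails if it takes over 72 s, if anything falls off the work surface, if the arm or the gripper's body presses on something with over 40 N, if the wrist force passes 120 N, or if a joint passes its speed limit or range.

## Working session

There is one attempt and no reset: what is moved stays moved. The work goes in short steps, Python scripts to look and compute and a tool call to move; the robot and the scene stay as the last step left them, time stands still between calls to the robot, and variables do not carry over. Pictures are saved under pics/ and viewed, about 8 in all and at most 12, crops included, and the job is handed in when it is done.

Besides the shell and the picture viewer there is one more tool, called after ">>>" as name(argument=value, ...) on one line, values as JSON. move_arm: Moves the arm, as the interface text tells. Its arguments: {"type":"object","properties":{"commands":{"type":"string"},"fingers":{"type":"number"},"grip_force":{"type":"number"}},"required":["commands"]}

```bash
mkdir -p pics; ls; python3 - <<'E'
from cell import bot,capture,calibration
import cv2,numpy as np
for n in("scene","side","wrist"):
    c=calibration(n); im=capture(n)
    cv2.imwrite(f"pics/{n}0.png",im[:,:,::-1])
    print(n,np.round(c["camera_matrix"],1).tolist(),np.round(c["distortion"],3),np.round(c["xyz"]),np.round(c["rotation"],3).tolist())
print(bot.observe())
E
```

```text
pics
scene [[372.1, 0.0, 317.2], [0.0, 372.1, 203.4], [0.0, 0.0, 1.0]] [-0.07  0.    0.    0.    0.  ] [173. 668. 964.] [0.682, -0.007, -2.663]
side [[413.7, 0.0, 314.6], [0.0, 413.7, 198.0], [0.0, 0.0, 1.0]] [-0.092  0.     0.     0.     0.   ] [825. 875. 752.] [0.931, 0.013, 2.771]
wrist [[286.6, 0.0, 317.2], [0.0, 286.6, 201.1], [0.0, 0.0, 1.0]] [-0.051  0.     0.     0.     0.   ] [ 231. -505.  373.] [-0.333, 0.002, -1.293]
{'time_s': 0.15, 'q': array([-1.29298214e+00,  8.73431966e-02,  1.75348366e-01,  1.65978242e+00,
       -4.91902843e-06,  1.57079231e+00]), 'joint_vel': array([-0.00058469, -0.00192938,  0.00154269, -0.00133891,  0.00082346,
        0.00118952]), 'joint_torque': array([ 6.13496268e-04, -5.20764291e+01,  4.65042651e+01,  1.39881819e-02,
        2.58120122e-05, -2.52094571e-05]), 'eef_pos': array([ 150.80189496, -528.78304155,  252.75724236]), 'ee_rot': array([-3.14061173e+00,  4.91508395e-06,  2.77818207e-01]), 'contact_force': array([ 0.11973643,  0.41505047, -0.03879868]), 'wrist_torque': array([-0.0021364 , -0.00912027,  0.04146925]), 'gripper_width': 0.9997636884812717}
```

View pics/scene0.png

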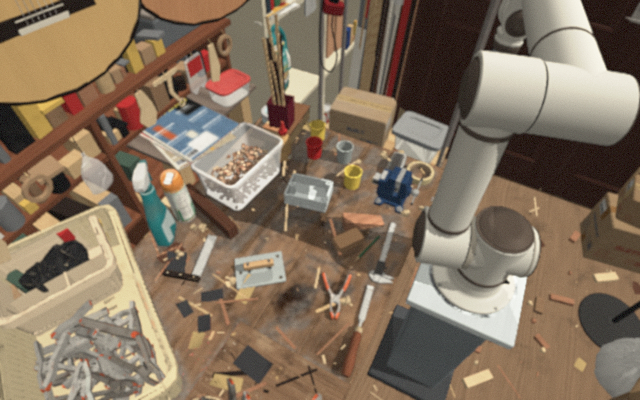

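View pics/side0.png

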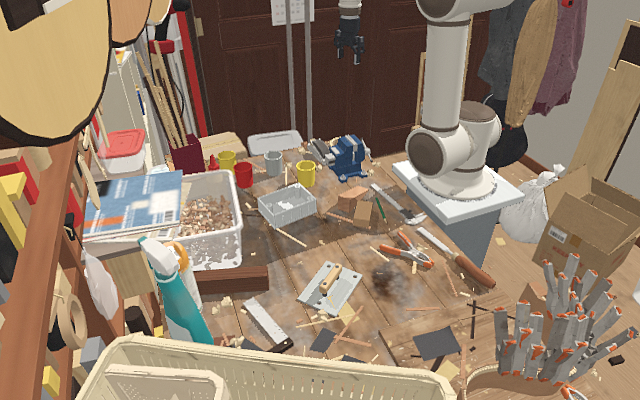

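The scene view shows the grey cup at about (345,152), with red and yellow look-alikes around it. The case is at (308,192) and the cover at (260,268).

```bash
cat > h.py <<'E'
from cell import bot,capture,calibration
import cv2,numpy as np
from scipy.spatial.transform import Rotation as Ro
def rays(c,px):
    p=cv2.undistortPoints(np.array(px,float).reshape(-1,1,2),c["camera_matrix"] if isinstance(c["camera_matrix"],np.ndarray) else np.array(c["camera_matrix"]),np.array(c["distortion"],float)).reshape(-1,2)
    d=np.c_[p[:,0],-p[:,1],-np.ones(len(p))]
    r=np.array(c["rotation"]); R=r if r.shape==(3,3) else Ro.from_euler('xyz',r).as_matrix()
    return np.array(c["xyz"],float),d@R.T
def onz(c,px,z):
    o,d=rays(c,px); return o+d*((z-o[2])/d[:,2])[:,None]
def px(c,P):
    r=np.array(c["rotation"]); R=Ro.from_euler('xyz',r).as_matrix()
    q=(np.array(P,float).reshape(-1,3)-np.array(c["xyz"]))@R; q=q*[1,-1,-1]
    return cv2.projectPoints(q,np.zeros(3),np.zeros(3),np.array(c["camera_matrix"]),np.array(c["distortion"],float))[0].reshape(-1,2)
E
python3 - <<'E'
from h import *
s=calibration("scene");d=calibration("side")
print("cup",onz(s,[(345,147)],66),onz(d,[(274,156)],66))
print("red/yel/yel",onz(s,[(314,142),(353,172),(318,126)],66).round())
print("case",onz(s,[(308,190)],52),onz(d,[(287,203)],52))
print("cover",onz(s,[(260,270)],3),onz(d,[(330,290)],3))
a=cv2.imread("pics/scene0.png")[110:300,220:430]; b=cv2.imread("pics/side0.png")[130:330,210:400]
A=cv2.resize(a,None,fx=3.2,fy=3.2,interpolation=cv2.INTER_CUBIC)[:600]
cv2.imwrite("pics/c1.png",A)
E
```

```text
cup [[ 535.46474497 -258.04640409   66.        ]] [[ 538.38017234 -248.64516802   66.        ]]
red/yel/yel [[ 645. -230.   66.]
 [ 460. -158.   66.]
 [ 674. -316.   66.]]
case [[561.3552253  -28.46709207  52.        ]] [[572.45431853 -12.27960493  52.        ]]
cover [[559.22529372 271.42922103   3.        ]] [[566.62408017 283.3410087    3.        ]]
```

View pics/c1.png

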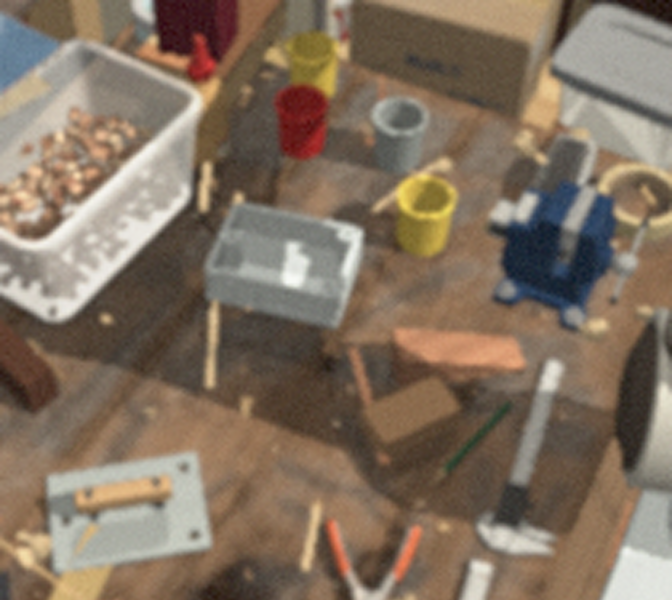

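>>> move_arm(commands="0.77 0.55 0 0 0 -0.0915;0.77 0.55 0 0 0 -0.0915;0.77 0.55 0 0 0 -0.0915;0.77 0.55 0 0 0 -0.0915;0.77 0.55 0 0 0 -0.0915", fingers=1)

```text
time_s: 0.78
eef_pos: [344.4, -390.3, 253.1]
ee_rot: [-3.141, 0.0, -0.084]
contact_force: [-1.0, 0.1, -0.2]
gripper_width: 0.997
```

>>> move_arm(commands="0.77 0.55 0 0 0 -0.0915;0.77 0.55 0 0 0 -0.0915;0.77 0.55 0 0 0 -0.0915;0.77 0.55 0 0 0 -0.0915;0.77 0.55 0 0 0 -0.0915")

```text
time_s: 1.4
eef_pos: [536.9, -252.8, 253.0]
ee_rot: [3.142, 0.0, -0.44]
contact_force: [0.2, -0.9, 0.5]
gripper_width: 1.0
```

>>> move_arm(commands="0 0 0 0 0 0;0 0 0 0 0 0")

```text
time_s: 1.65
eef_pos: [535.6, -253.9, 252.9]
ee_rot: [3.141, 0.001, -0.441]
contact_force: [-0.3, -0.1, 0.7]
gripper_width: 1.0
```

```bash
python3 - <<'E'
from h import *
c=calibration("wrist"); im=capture("wrist"); o=bot.observe()
print(o["eef_pos"],o["ee_rot"],o["q"])
cv2.imwrite("pics/w1.png",im[:,:,::-1]); print(np.round(c["xyz"]),np.round(c["rotation"],3))
print(px(c,[[537,-253,66],[565,-20,52]]))
E
```

```text
[ 535.30465874 -254.28387748  253.18595001] [ 3.14137502e+00  4.46737558e-04 -4.42141466e-01] [-4.43373098e-01  1.92279191e-01  2.93088055e-01  1.67205166e+00
 -2.18186986e-04  3.14036102e+00]
[ 611. -290.  373.] [-3.340e-01  1.000e-03 -2.012e+00]
[[315.92390403 180.43742117]
 [140.1373789  234.67081809]]
```

View pics/w1.png

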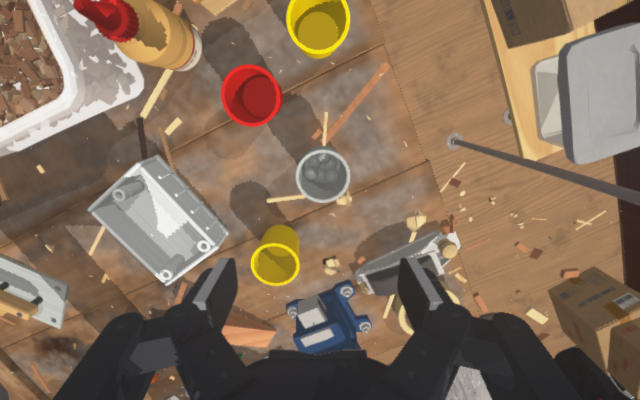

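Wrist view: the grey cup with the balls has its rim centre at about (323,176). The case corners are at about (88,208), (152,155), (228,235) and (165,285), with the single boss near (122,187) and the pair at (167,277) and (205,245).

```bash
cat > ell.py <<'E'
from h import *
def fit(im,box,lo,hi):
    x0,y0,x1,y1=box; m=cv2.inRange(im[y0:y1,x0:x1],np.array(lo),np.array(hi))
    return m
E
python3 - <<'E'
from h import *
c=calibration("wrist"); im=cv2.imread("pics/w1.png")
# cup rim: bright/grey low-saturation region near (323,176)
hsv=cv2.cvtColor(im,cv2.COLOR_BGR2HSV)
m=((hsv[...,1]<50)&(hsv[...,2]>85)).astype(np.uint8)*255
r=np.zeros_like(m); r[140:212,285:362]=255; m&=r
cs=cv2.findContours(m,cv2.RETR_EXTERNAL,cv2.CHAIN_APPROX_NONE)[0]
k=max(cs,key=cv2.contourArea); e=cv2.fitEllipse(cv2.convexHull(k)); print(e, onz(c,[e[0]],66))
P=onz(c,[(88,208),(152,155),(228,235),(165,285)],52); print(P.round(),P.mean(0))
B=onz(c,[(167,277),(205,245),(122,187)],52);print(B.round(1))
d=B[2]-(B[0]+B[1])/2; print(np.hypot(*d[:2]),np.arctan2(d[1],d[0]))
for f in("scene","side"): 
  print(f,px(calibration(f),P.mean(0)),px(calibration(f),[537,-253,66]))
a=im[135:300,70:370]; cv2.imwrite("pics/w1c.png",cv2.resize(a,None,fx=2.66,fy=2.66,interpolation=cv2.INTER_CUBIC))
E
```

```text
((322.31500244140625, 174.1766357421875), (55.259033203125, 57.386077880859375), 12.180760383605957) [[ 540.12637983 -262.80725361   66.        ]]
[[ 623.   19.   52.]
 [ 641.  -95.   52.]
 [ 517. -123.   52.]
 [ 489.   -5.   52.]] [567.64133129 -50.82634058  52.        ]
[[498.5 -15.   52. ]
 [517.3 -88.5  52. ]
 [625.9 -38.5  52. ]]
118.69972832642576 0.1125854782824397
scene [[309.54325994 184.80500903]] [[344.01420217 147.71278125]]
side [[284.40128095 195.05759853]] [[274.02253829 155.27656528]]
```

View pics/w1c.png

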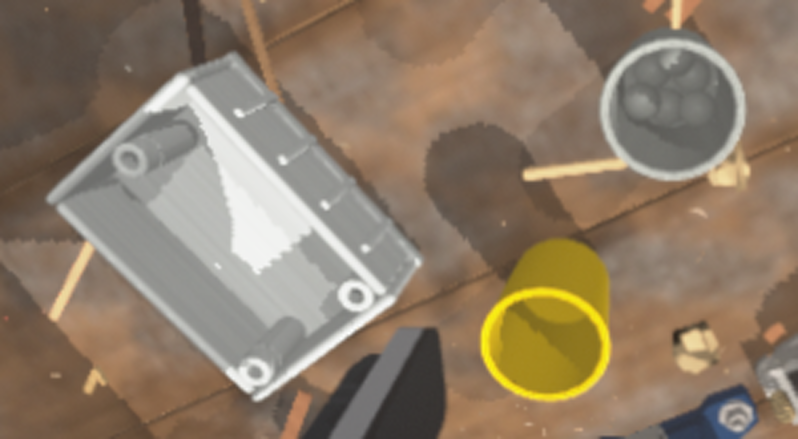

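```bash
python3 - <<'E'
from h import *
c=calibration("wrist")
B=onz(c,[(118.1,195.2),(165.9,274.8),(203.5,245.9)],52);print(B.round(1))
T=np.array([[56,0],[-56,36],[-56,-36]])
def rig(T,B):
    a=T-T.mean(0);b=B-B.mean(0);th=np.arctan2((a[:,0]*b[:,1]-a[:,1]*b[:,0]).sum(),(a*b).sum())
    R=np.array([[np.cos(th),-np.sin(th)],[np.sin(th),np.cos(th)]]);o=B.mean(0)-R@T.mean(0)
    return th,o,B-(T@R.T+o)
print(rig(T,B[:,:2]))
print(onz(c,[(323.4,175.6)],66))
E
```

```text
[[619.7 -27.4  52. ]
 [502.  -15.7  52. ]
 [517.  -86.1  52. ]]
(np.float64(0.21017799813583596), array([564.48767415, -39.18008018]), array([[ 0.41324658,  0.06853101],
       [-0.22969005, -0.06924913],
       [-0.18355653,  0.00071812]]))
[[ 538.15628413 -263.2088698    66.        ]]
```

>>> move_arm(commands="0.05 -0.12 -0.7 0 0 0.115;0 0 -0.7 0 0 0;0 0 -0.2 0 0 0;0 0 0 0 0 0;0 0 0 0 0 0")

```text
time_s: 2.33
eef_pos: [538.7, -260.4, 175.1]
ee_rot: [3.141, -0.002, -0.351]
contact_force: [0.3, 0.6, 0.2]
gripper_width: 1.004
```

```bash
python3 - <<'E'
from h import *
c=calibration("wrist"); im=capture("wrist")[:,:,::-1].copy(); o=bot.observe()
print(o["eef_pos"],o["ee_rot"],o["q"][5])
cv2.imwrite("pics/w2.png",im)
u,v=px(c,[538,-261,66])[0];print(u,v)
hsv=cv2.cvtColor(im,cv2.COLOR_BGR2HSV)
m=((hsv[...,1]<50)&(hsv[...,2]>85)).astype(np.uint8)*255
r=np.zeros_like(m); cv2.circle(r,(int(u),int(v)),65,255,-1); m&=r
cs=cv2.findContours(m,cv2.RETR_EXTERNAL,cv2.CHAIN_APPROX_NONE)[0]
k=max(cs,key=cv2.contourArea); e=cv2.fitEllipse(cv2.convexHull(k)); print(e, onz(c,[e[0]],66))
v0=max(0,int(v)-110);w=im[v0:v0+220,int(u)-150:int(u)+150].copy();cv2.ellipse(w,((e[0][0]-int(u)+150,e[0][1]-v0),e[1],e[2]),(0,0,255),1)
cv2.imwrite("pics/w2c.png",cv2.resize(w,None,fx=2,fy=2))
E
```

```text
[ 538.75213626 -260.29527659  175.02211742] [ 3.14132954e+00 -2.36192106e-03 -3.50866940e-01] 3.042399414190587
318.1919897592059 205.98054549874286
((318.6643981933594, 200.8699493408203), (70.95508575439453, 75.90885162353516), 4.146505832672119) [[ 542.19043124 -262.9538034    66.        ]]
```

View pics/w2c.png

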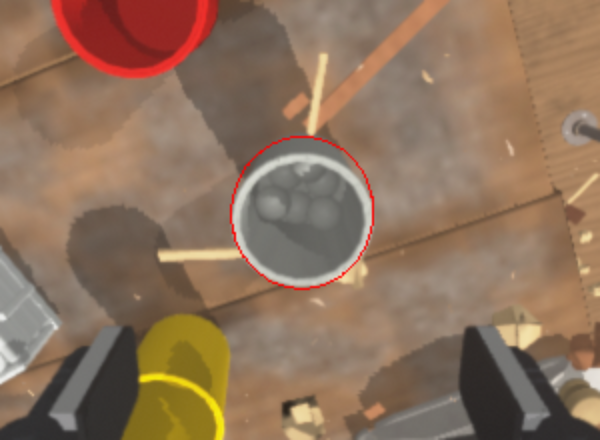

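The rim centre is at crop (303,221), within 1 mm or so of the predicted (538,-262). Next I descend, grip, and lift.

>>> move_arm(commands="0 -0.02 -0.9 0 0 0;0 0 -0.9 0 0 0;0 0 -0.6 0 0 0;0 0 -0.26 0 0 0;0 0 0 0 0 0")

```text
time_s: 3.0
eef_pos: [538.5, -261.0, 40.7]
ee_rot: [3.142, -0.0, -0.35]
contact_force: [0.7, -0.0, -0.5]
gripper_width: 0.999
```

>>> move_arm(commands="0 0 0 0 0 0;0 0 0 0 0 0;0 0 0 0 0 0;0 0 0 0 0 0;0 0 0 0 0 0", fingers=-1, grip_force=45)

```text
time_s: 3.62
eef_pos: [539.2, -261.5, 42.5]
ee_rot: [3.141, -0.003, -0.351]
contact_force: [-1.1, -0.1, 5.9]
gripper_width: 0.675
```

>>> move_arm(commands="0 0 0 0 0 0;0 0 0 0 0 0")

```text
time_s: 3.88
eef_pos: [539.3, -261.5, 42.5]
ee_rot: [3.141, -0.003, -0.351]
contact_force: [-2.0, -0.4, 5.2]
gripper_width: 0.678
```

>>> move_arm(commands="0 0 0.5 0 0 0;0 0 0.9 0 0 0;0 0 0.9 0 0 0;0 0 0.4 0 0 0;0.167 0.757 0.2 0 0 0.117")

```text
time_s: 4.5
eef_pos: [546.9, -224.4, 187.5]
ee_rot: [3.141, -0.003, -0.26]
contact_force: [-0.3, 0.5, -2.8]
gripper_width: 0.675
```

>>> move_arm(commands="0.167 0.757 0.4 0 0 0.117;0.167 0.757 0.4 0 0 0.117;0.167 0.757 0.4 0 0 0.117;0.167 0.757 0.2 0 0 0.117;0.167 0.757 0 0 0 0.117")

```text
time_s: 5.12
eef_pos: [588.9, -32.6, 257.1]
ee_rot: [3.141, -0.002, 0.204]
contact_force: [0.7, 0.3, -3.7]
gripper_width: 0.675
```

```bash
python3 - <<'E'
from h import *
o=bot.observe();print(o["eef_pos"],o["ee_rot"],o["q"],o["gripper_width"],o["contact_force"])
open("q.txt","a").write(repr([*o["q"],*o["eef_pos"],*o["ee_rot"]])+"\n")
E
```

```text
[588.89603705 -32.56200621 257.13934209] [ 3.14092191e+00 -2.49208955e-03  2.03864939e-01] [-5.52326586e-02  1.83817337e-01  2.91044083e-01  1.67544232e+00
 -9.85811778e-06  2.88249588e+00] 0.674642993067367 [ 0.67769471  0.27243952 -3.71581174]
```

>>> move_arm(commands="0 0 0 0.046 -0.217 0;0 0 0 0.046 -0.217 0;0 0 0 0.046 -0.217 0")

```text
time_s: 5.5
eef_pos: [588.6, -33.6, 256.6]
ee_rot: [-3.138, -0.529, 0.201]
contact_force: [-0.4, 0.5, -2.9]
gripper_width: 0.672
```

```bash
python3 - <<'E'
from h import *
o=bot.observe();print(o["eef_pos"],o["ee_rot"],o["q"],o["gripper_width"],o["contact_force"])
open("q.txt","a").write(repr([*o["q"],*o["eef_pos"],*o["ee_rot"]])+"\n")
E
```

```text
[588.56776981 -33.57607746 256.62545077] [-3.13785304 -0.52939198  0.20069603] [-0.13226986 -0.30160592 -0.27702349  1.09134707  0.16940292  2.85133038] 0.6722464969723104 [-0.44168727  0.46289575 -2.87822387]
```

>>> move_arm(commands="0 0 0 0.046 -0.217 0;0 0 0 0.046 -0.217 0;0 0 0 0.046 -0.217 0;0 0 0 0 0 0")

```text
time_s: 6.0
eef_pos: [585.2, -33.8, 248.2]
ee_rot: [-3.122, -1.037, 0.186]
contact_force: [-0.6, 0.1, -3.4]
gripper_width: 0.673
```

```bash
python3 - <<'E'
from h import *
o=bot.observe();print(o["eef_pos"],o["ee_rot"],o["q"],o["gripper_width"],o["contact_force"])
open("q.txt","a").write(repr([*o["q"],*o["eef_pos"],*o["ee_rot"]])+"\n")
im=capture("side")
cv2.imwrite("pics/s2.png",cv2.resize(im[:260,200:540,::-1],None,fx=2.2,fy=2.2))
E
```

```text
[585.21697509 -33.7691927  248.19811089] [-3.12170662 -1.03692111  0.18638359] [-0.21872216 -0.69160188 -0.8052295   0.46248766  0.36556774  2.92516175] 0.6731690129060969 [-0.6212945   0.11440449 -3.40808018]
```

View pics/s2.png

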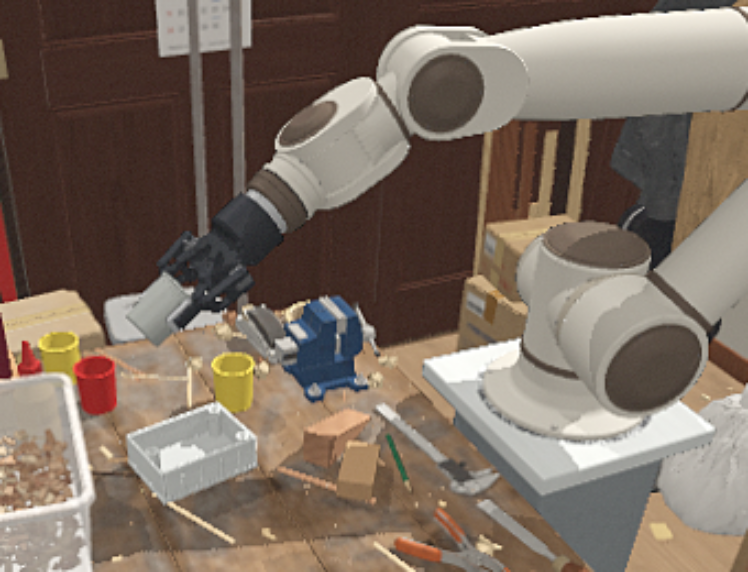

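The side view shows the tool tilted about 60° with the cup still held. Joint 2 is near its limit, so I can't tip any further outward. I'll set the cup down in a free spot, regrasp it from the side and pour with the last joint.

```bash
python3 - <<'E'
from h import *
s=calibration("scene");d=calibration("side")
p=[(298,235),(310,240),(348,238),(330,238),(362,218),(335,295),(325,275),(400,180),(352,188),(320,235)]
for a,b in zip(p,onz(s,p,0).round()):print(a,b[:2])
# side crop px -> orig
for n,q in dict(block=(358,470),orange=(335,440),case_near=(170,500),vise=(335,390),stick=(305,475),yel=(232,405)).items():
    print(n,onz(d,[(200+q[0]/2.2,q[1]/2.2)],0).round()[0][:2])
E
```

```text
(298, 235) [523. 111.]
(310, 240) [481. 110.]
(348, 238) [379.  48.]
(330, 238) [429.  74.]
(362, 218) [371. -44.]
(335, 295) [332. 239.]
(325, 275) [385. 196.]
(400, 180) [ 318. -262.]
(352, 188) [ 453. -147.]
(320, 235) [462.  79.]
block [366.  53.]
orange [366. -18.]
case_near [614.  18.]
vise [ 313. -129.]
stick [435.  36.]
yel [ 468. -151.]
```

```bash
cat > fk.py <<'E'
from h import *
from scipy.optimize import least_squares
D=[eval(l,{"np":np}) if 0 else [float(x) for x in l.replace("np.float64(","").replace(")","").strip("[]\n ").split(",")] for l in open("q.txt")]
D.append([-1.29298,.087343,.175348,1.659782,0,1.570792,150.80,-528.78,252.76,-3.14061,0,.277818])
D.append([-.443373,.192279,.293088,1.672052,-.000218,3.14036,535.30,-254.28,253.19,3.141375,.000447,-.442141])
D=np.array(D)
E_=lambda a,t:Ro.from_euler(a,t).as_matrix()
def orient(q,s):  # columns: tool axes
    phi=q[1]-q[2]+q[3]-np.pi/2      # 0 when tool down ; negative = tool outward
    return E_('z',q[0])@E_('y',phi)@E_('x',s[0]*q[4])@Ro.from_euler('x',np.pi).as_matrix()@E_('z',s[1]*(q[5])+s[2])
def pos(q,p):
    z0,L1,c1,L2,c2,w,e,d5,s5=p
    f=lambda L,a:np.array([L*np.sin(a),0,L*np.cos(a)])
    phi=q[1]-q[2]+q[3]-np.pi/2
    v=np.array([0,0,z0])+f(L1,q[1]+c1)+f(L2,q[1]-q[2]+c2)+E_('y',phi)@(np.array([e,0,-d5])+E_('x',q[4]*s5)@np.array([0,0,-w]))
    return E_('z',q[0])@v
E
python3 - <<'E'
from fk import *
for s in(1,-1):
  for s6 in (1,-1):
    for k in range(2):
      o=np.pi*k
      print(s,s6,k,[round(float(np.linalg.norm((Ro.from_matrix(orient(q,(s,s6,o))).inv()*Ro.from_euler('xyz',q[9:])).as_rotvec())),3) for q in D])
pri=np.array([300,450,0,450,1.57,200,0,120,0]);
for s in(1,-1):
  g=lambda p:np.r_[np.concatenate([pos(q,[*p,s])-q[6:9] for q in D])/1.0,(p-pri[:8])*np.array([.01,.01,3,.01,3,.01,.05,.02])]
  r=least_squares(g,pri[:8]);print(s,r.x.round(3),np.abs(r.fun[:15]).max())
  np.save(f"p{s}.npy",[*r.x,s])
print(D[:, :6].round(3))
E
```

```text
1 1 0 [3.142, 3.142, 3.142, 3.142, 3.142]
1 1 1 [0.0, 0.0, 0.0, 0.0, 0.0]
1 -1 0 [2.623, 2.561, 2.709, 0.0, 3.139]
1 -1 1 [0.518, 0.581, 0.433, 3.142, 0.002]
-1 1 0 [3.142, 3.142, 3.142, 3.142, 3.142]
-1 1 1 [0.0, 0.339, 0.731, 0.0, 0.0]
-1 -1 0 [2.623, 2.57, 2.738, 0.0, 3.139]
-1 -1 1 [0.518, 0.67, 0.845, 3.142, 0.003]
1 [ 1.72836e+02  4.17592e+02  4.00000e-03  5.19118e+02  1.52200e+00
  2.62974e+02 -1.89400e+00  1.43849e+02] 0.2618191686855198
-1 [ 4.10093e+02  3.60970e+02  2.30000e-02  5.23294e+02  1.92500e+00
 -2.61297e+02  7.68500e+00  6.39466e+02] 1.8512092902459472
[[-0.055  0.184  0.291  1.675 -0.     2.882]
 [-0.132 -0.302 -0.277  1.091  0.169  2.851]
 [-0.219 -0.692 -0.805  0.462  0.366  2.925]
 [-1.293  0.087  0.175  1.66   0.     1.571]
 [-0.443  0.192  0.293  1.672 -0.     3.14 ]]
```

```bash
cat >> fk.py <<'E'
P1=np.load("p1.npy"); S=(1,1,np.pi)
lo=np.array([-3.13,-.85,-1.15,-2.2,-1.44,-3.14]);hi=np.array([3.13,1.81,1.24,2.28,1.52,3.14])
def frame(t,psi,rho=0):
    t,psi=np.radians([t,psi]);a=np.array([np.sin(t)*np.cos(psi),np.sin(t)*np.sin(psi),-np.cos(t)])
    x=np.array([np.cos(t)*np.cos(psi),np.cos(t)*np.sin(psi),np.sin(t)])
    return np.c_[x,np.cross(a,x),a]@E_('z',np.radians(rho))
def ik(p,R):
    best=None
    for s4 in(-.8,.8):
      for s6 in(-2,0,2):
        q0=np.array([np.arctan2(p[1],p[0]),.1,.1,1.5,s4,s6])
        f=lambda q:np.r_[(pos(q,P1)-p)/10,(orient(q,S)-R).ravel()*10]
        r=least_squares(f,q0,bounds=(lo,hi))
        if r.cost<1e-3:
            m=np.minimum(r.x-lo,hi-r.x).min()
            if best is None or m>best[0]+.01:best=(m,r.x)
    return best
E
python3 - <<'E'
from fk import *
for psi in(-90,-70,-60,60,90):
  for t in (65,):
    b=ik(np.array([515,130,42.]),frame(t,psi)); print("grasp",psi,t,b and (round(b[0],2),b[1].round(2)))
  for rho in(135,-135):
    b=ik(np.array([565,-40,130.]),frame(75,psi,rho)); print("  pour",rho,b and (round(b[0],2),b[1].round(2)))
E
```

```text
grasp -90 65 (np.float64(0.34), array([ 0.62,  0.75,  0.22,  1.94, -0.83, -0.53]))
  pour 135 (np.float64(0.28), array([ 0.36,  0.64,  0.15,  2.  , -1.13,  1.76]))
  pour -135 (np.float64(0.18), array([ 0.36,  0.64,  0.15,  2.  , -1.13, -2.96]))
grasp -70 65 (np.float64(0.41), array([ 0.68,  0.5 , -0.1 ,  1.59, -1.03, -0.88]))
  pour 135 (np.float64(0.13), array([ 0.39,  0.2 , -0.34,  1.2 , -1.31,  0.96]))
  pour -135 (np.float64(0.13), array([ 0.39,  0.2 , -0.34,  1.2 , -1.31,  2.53]))
grasp -60 65 (np.float64(0.34), array([ 0.7 ,  0.33, -0.29,  1.32, -1.1 , -1.16]))
  pour 135 (np.float64(0.16), array([ 0.39, -0.09, -0.67,  0.53, -1.28,  0.31]))
  pour -135 (np.float64(0.16), array([ 0.39, -0.09, -0.67,  0.53, -1.28,  1.88]))
grasp 60 65 (np.float64(0.23), array([-0.19, -0.24, -0.92,  0.28,  1.03,  2.26]))
  pour 135 (np.float64(0.21), array([-0.54,  0.14, -0.4 ,  1.08,  1.31, -2.4 ]))
  pour -135 (np.float64(0.21), array([-0.54,  0.14, -0.4 ,  1.08,  1.31, -0.83]))
grasp 90 65 (np.float64(0.43), array([-0.21,  0.36, -0.26,  1.37,  1.09,  1.11]))
  pour 135 (np.float64(0.13), array([-0.48,  0.75,  0.29,  2.15,  1.03,  2.82]))
  pour -135 (np.float64(0.13), array([-0.48,  0.75,  0.29,  2.15,  1.03, -1.89]))
```

>>> move_arm(commands="0 0 0 -0.046 0.217 0;0 0 0 -0.046 0.217 0;0 0 0 -0.046 0.217 0;0 0 0 -0.046 0.217 0;0 0 0 -0.046 0.217 0")

```text
time_s: 6.68
eef_pos: [590.5, -33.7, 260.1]
ee_rot: [3.14, -0.171, 0.203]
contact_force: [0.3, 0.4, -2.3]
gripper_width: 0.67
```

>>> move_arm(commands="0 0 0 -0.046 0.217 0;0 0 0 0 0 0;-0.16 0.318 0 0 0 0.2295;-0.16 0.318 0 0 0 0.2295;-0.16 0.318 0 0 0 0.2295")

```text
time_s: 7.3
eef_pos: [564.8, 14.3, 258.7]
ee_rot: [3.137, -0.005, 0.748]
contact_force: [-0.4, 0.2, -2.3]
gripper_width: 0.673
```

>>> move_arm(commands="-0.16 0.318 0 0 0 0.2295;-0.16 0.318 0 0 0 0.2295;-0.16 0.318 0 0 0 0.2295;-0.16 0.318 0 0 0 0.2295;-0.16 0.318 0 0 0 0.2295")

```text
time_s: 7.92
eef_pos: [524.6, 94.0, 258.8]
ee_rot: [3.135, -0.001, 1.65]
contact_force: [0.2, -0.1, -1.8]
gripper_width: 0.674
```

>>> move_arm(commands="-0.16 0.318 0 0 0 0.2295;-0.16 0.318 0 0 0 0.2295;0 0 0 0 0 0.2295;0 0 0 0 0 0.2295;0 0 0 0 0 0.2295")

```text
time_s: 8.55
eef_pos: [508.8, 125.4, 258.8]
ee_rot: [3.136, 0.005, 2.551]
contact_force: [-0.5, -0.4, -2.5]
gripper_width: 0.676
```

>>> move_arm(commands="0 0 0 0 0 0.2295;0 0 0 0 0 0.2295;0 0 0 0 0 0.2295;0 0 0 0 0 0.2295;0 0 0 0 0 0.2295")

```text
time_s: 9.18
eef_pos: [508.9, 125.3, 258.8]
ee_rot: [-3.141, 0.007, -2.831]
contact_force: [0.4, 0.6, -2.6]
gripper_width: 0.672
```

>>> move_arm(commands="0 0 0 0 0 0.2295;0 0 0 0 0 0.2295;0 0 0 0 0 0.2295;0 0 0 0 0 0.2295;0 0 0 0 0 0.2295")

```text
time_s: 9.8
eef_pos: [508.9, 125.3, 258.8]
ee_rot: [-3.136, 0.004, -1.93]
contact_force: [-0.3, -0.2, -2.4]
gripper_width: 0.675
```

>>> move_arm(commands="0 0 -0.5 0 0 0.2295;0 0 -0.7 0 0 0.2295;0 0 -0.7 0 0 0.2295")

```text
time_s: 10.18
eef_pos: [509.5, 125.4, 162.9]
ee_rot: [-3.134, 0.0, -1.389]
contact_force: [0.2, -0.3, -2.4]
gripper_width: 0.675
```

>>> move_arm(commands="0 0 -0.8 0 0 0;0 0 -0.8 0 0 0;0 0 -0.5 0 0 0;0 0 -0.2 0 0 0;0 0 -0.06 0 0 0")

```text
time_s: 10.8
eef_pos: [509.4, 125.4, 44.1]
ee_rot: [-3.138, 0.0, -1.396]
contact_force: [0.0, -0.1, -3.4]
gripper_width: 0.671
```

>>> move_arm(commands="0 0 0 0 0 0;0 0 0 0 0 0")

```text
time_s: 11.05
eef_pos: [509.1, 125.3, 43.5]
ee_rot: [-3.14, 0.0, -1.396]
contact_force: [-0.1, 0.9, -2.7]
gripper_width: 0.675
```

>>> move_arm(commands="0 0 -0.02 0 0 0;0 0 -0.02 0 0 0;0 0 0 0 0 0")

```text
time_s: 11.42
eef_pos: [509.0, 125.4, 42.4]
ee_rot: [-3.14, 0.0, -1.396]
contact_force: [-5.6, -0.2, 12.7]
gripper_width: 0.675
```

>>> move_arm(commands="0 0 0 0 0 0;0 0 0 0 0 0;0 0 0 0 0 0;0 0 0 0 0 0", fingers=1)

```text
time_s: 11.92
eef_pos: [508.4, 125.2, 40.1]
ee_rot: [3.141, -0.0, -1.396]
contact_force: [-0.1, 0.2, -0.0]
gripper_width: 1.002
```

>>> move_arm(commands="0 0 0 -0.203 -0.036 0;0 0 0 -0.203 -0.036 0;0 0 0 -0.203 -0.036 0;0 0 0 -0.203 -0.036 0")

```text
time_s: 12.42
eef_pos: [508.9, 125.6, 41.1]
ee_rot: [-3.138, -0.652, -1.397]
contact_force: [-0.9, -0.4, -0.6]
gripper_width: 1.006
```

>>> move_arm(commands="0 0 0 -0.203 -0.036 0;0 0 0 -0.203 -0.036 0;0 0 0 -0.203 -0.036 0;0 0 0 0 0 0;0 0 0 0 0 0")

```text
time_s: 13.05
eef_pos: [508.7, 125.3, 40.6]
ee_rot: [-3.139, -1.13, -1.398]
contact_force: [0.1, -0.1, 0.5]
gripper_width: 0.998
```

```bash
python3 - <<'E'
from fk import *
o=bot.observe();print(o["eef_pos"],o["ee_rot"],o["q"].round(2),o["contact_force"])
print(pos(o["q"],P1), orient(o["q"],S)[:,2])
im=capture("wrist");im2=capture("side")
a=cv2.resize(im2[:260,200:540,::-1],(785,600))[250:600]
b=cv2.resize(im[:,:,::-1],(400,250)); c=np.zeros((600,785,3),np.uint8);c[:350]=a;c[350:,:400]=b
cv2.imwrite("pics/s3.png",c)
E
```

```text
[508.71194054 125.29963507  40.58505076] [-3.13927688 -1.13020327 -1.39797555] [ 0.66  0.6   0.02  1.77 -0.93 -0.68] [ 0.08364083 -0.10608004  0.45595573]
[503.00471425 120.9344663   43.4399571 ] [ 0.1578201  -0.89062453 -0.42647481]
```

View pics/s3.png

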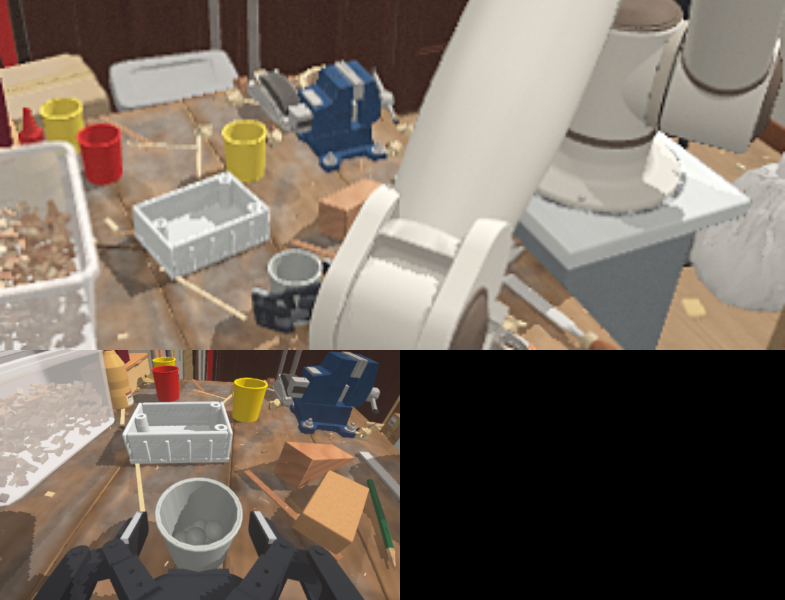

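The wrist view shows the cup standing upright between the open fingers with its balls inside. I'll grip, lift and carry it over the case.

>>> move_arm(commands="0 0 0 0 0 0;0 0 0 0 0 0;0 0 0 0 0 0;0 0 0 0 0 0;0 0 0 0 0 0", fingers=-1, grip_force=50)

```text
time_s: 13.78
eef_pos: [508.7, 125.5, 42.2]
ee_rot: [-3.136, -1.133, -1.4]
contact_force: [-4.2, 4.5, 9.6]
gripper_width: 0.661
```

>>> move_arm(commands="0 0 0 0 0 0;0 0 0.3 0 0 0;0 0 0.6 0 0 0;0 0 0.8 0 0 0;0 0 0.5 0 0 0")

```text
time_s: 14.4
eef_pos: [508.5, 125.1, 152.9]
ee_rot: [-3.135, -1.132, -1.402]
contact_force: [0.9, -0.2, -2.9]
gripper_width: 0.664
```

>>> move_arm(commands="0.33 -0.676 0 -0.11 -0.02 0;0.33 -0.676 0 -0.11 -0.02 0;0.33 -0.676 0 0 0 0;0.33 -0.676 0 0 0 0;0.33 -0.676 0 0 0 0")

```text
time_s: 15.02
eef_pos: [591.2, -45.2, 150.8]
ee_rot: [-3.137, -1.309, -1.401]
contact_force: [0.4, 0.3, -3.0]
gripper_width: 0.661
```

>>> move_arm(commands="0 0 -0.2 0 0 0;0 0 -0.2 0 0 0;0 0 0 0 0 0;0 0 0 0 0 0")

```text
time_s: 15.52
eef_pos: [590.9, -42.9, 130.1]
ee_rot: [-3.139, -1.309, -1.396]
contact_force: [-0.1, -1.0, -3.0]
gripper_width: 0.662
```

```bash
python3 - <<'E'
from fk import *
o=bot.observe();print(o["eef_pos"],o["q"].round(2),o["contact_force"],o["gripper_width"])
a=Ro.from_euler('xyz',o["ee_rot"]).as_matrix()[:,2];print("a",a)
w=a*10/45; print("10deg roll row",w)
d=np.array([o["eef_pos"][0]-564.5,o["eef_pos"][1]+39.2]);c,s=np.cos(.21),np.sin(.21);print(c*d[0]+s*d[1],-s*d[0]+c*d[1])
E
```

```text
[590.92070963 -42.9391371  130.11401185] [ 0.36  0.48 -0.02  1.68 -1.25 -0.94] [-0.11938311 -0.95719813 -2.9812556 ] 0.6623076463932718
a [ 0.16997734 -0.95090461 -0.25862737]
10deg roll row [ 0.03777274 -0.21131214 -0.05747275]
25.060810664299915 -9.164650164482715
```

>>> move_arm(commands="0 0 -0.1 0.038 -0.211 -0.057;0 0 0 0.038 -0.211 -0.057;0 0 0 0.038 -0.211 -0.057;0 0 0 0.038 -0.211 -0.057;0 0 0 0.038 -0.211 -0.057")

```text
time_s: 16.15
eef_pos: [591.0, -43.1, 125.5]
ee_rot: [-1.907, -0.664, -2.75]
contact_force: [-0.1, 0.1, -2.5]
gripper_width: 0.662
```

>>> move_arm(commands="0 0 0 0.038 -0.211 -0.057;0 0 0 0.038 -0.211 -0.057;0 0 0 0.038 -0.211 -0.057;0 0 0 0.019 -0.106 -0.029;0 0 0 0.019 -0.106 -0.029")

```text
time_s: 16.77
eef_pos: [591.0, -43.2, 125.5]
ee_rot: [-1.833, 0.003, -2.962]
contact_force: [-0.2, -0.4, -2.5]
gripper_width: 0.658
```

>>> move_arm(commands="0 0 0 0.019 -0.106 -0.029;0 0 0 0.019 -0.106 -0.029;0 0 0 0.019 -0.106 -0.029;0 0 0 0.019 -0.106 -0.029;0 0 0 0.019 -0.106 -0.029")

```text
time_s: 17.4
eef_pos: [591.1, -43.1, 125.5]
ee_rot: [-1.858, 0.425, -3.083]
contact_force: [0.1, 0.0, -2.3]
gripper_width: 0.659
```

>>> move_arm(commands="0 0 0 0.019 -0.106 -0.029;0 0 0 0.019 -0.106 -0.029;0 0 0 0.019 -0.106 -0.029;0 0 0 0.019 -0.106 -0.029;0 0 0 0.019 -0.106 -0.029")

```text
time_s: 18.02
eef_pos: [591.2, -43.1, 125.8]
ee_rot: [-1.967, 0.84, 3.019]
contact_force: [0.2, -0.3, -1.1]
gripper_width: 0.66
```

>>> move_arm(commands="0 0 0 0 0 0;0 0 0 0 0 0;0 0 0 0 0 0;0 0 0 0 0 0")

```text
time_s: 18.52
eef_pos: [590.9, -43.8, 125.3]
ee_rot: [-1.966, 0.836, 3.02]
contact_force: [1.1, 0.2, -1.9]
gripper_width: 0.66
```

```bash
python3 - <<'E'
from fk import *
o=bot.observe();print(o["eef_pos"],o["ee_rot"],o["q"].round(2),o["contact_force"],o["gripper_width"])
im2=capture("scene")[:,:,::-1]
cv2.imwrite("pics/s4.png",cv2.resize(im2[140:260,230:400],(785,554)))
E
```

```text
[590.9383635  -43.77986207 125.3054297 ] [-1.96552693  0.83598252  3.01986199] [ 0.36  0.48 -0.03  1.66 -1.25  1.5 ] [ 1.0556585   0.15937761 -1.89862807] 0.6599599422423921
```

View pics/s4.png

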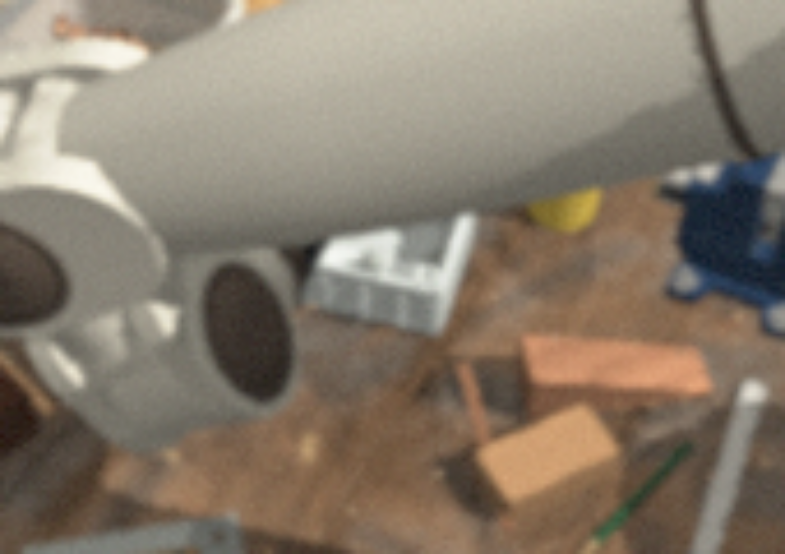

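>>> move_arm(commands="0 0 0 0.038 -0.211 -0.057;0 0 0 0 0 0;0 0 0 0 0 0;0 0 0 0 0 0")

```text
time_s: 19.08
eef_pos: [590.9, -43.8, 125.3]
ee_rot: [-2.062, 0.992, 2.899]
contact_force: [-0.2, -0.5, -0.9]
gripper_width: 0.661
```

```bash
python3 - <<'E'
from fk import *
f=[]
im=capture("wrist")[:,:,::-1]
for i in range(5): f.append(bot.observe()["contact_force"]); capture("side")
print(np.mean(f,0))
cv2.imwrite("pics/w4.png",im)
E
```

```text
[ 0.07867324 -0.09491829 -1.10471356]
```

View pics/w4.png

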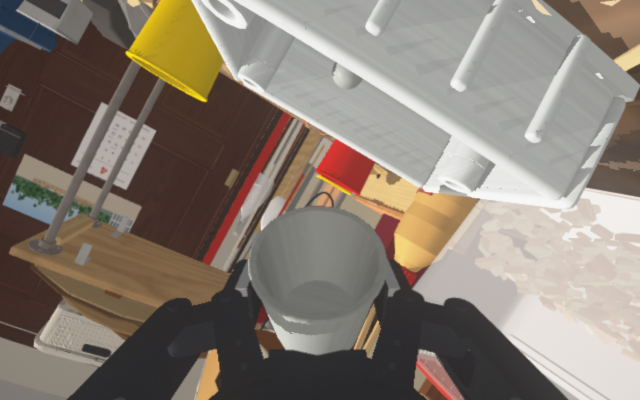

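The wrist view shows the cup empty, with a ball inside the case. The wrist load fell from 3.0 to about 1.1 N. I'll roll back and return the cup.

>>> move_arm(commands="0 0 0.3 -0.038 0.211 0.057;0 0 0.3 -0.038 0.211 0.057;0 0 0 -0.038 0.211 0.057;0 0 0 -0.038 0.211 0.057;0 0 0 -0.038 0.211 0.057")

```text
time_s: 20.0
eef_pos: [590.9, -43.8, 155.3]
ee_rot: [-1.835, 0.167, -3.009]
contact_force: [-0.2, -0.5, -1.0]
gripper_width: 0.662
```

>>> move_arm(commands="0 0 0 -0.038 0.211 0.057;0 0 0 -0.038 0.211 0.057;0 0 0 -0.038 0.211 0.057;0 0 0 -0.038 0.211 0.057;0 0 0 -0.038 0.211 0.057")

```text
time_s: 20.62
eef_pos: [590.9, -43.8, 155.3]
ee_rot: [-1.905, -0.67, -2.752]
contact_force: [0.9, 0.3, -1.6]
gripper_width: 0.661
```

>>> move_arm(commands="-0.33 0.676 0 -0.038 0.211 0.057;-0.33 0.676 0 -0.038 0.211 0.057;-0.33 0.676 0 -0.038 0.211 0.057;-0.33 0.676 0 -0.038 0.211 0.057;-0.33 0.676 0 0 0 0")

```text
time_s: 21.25
eef_pos: [507.9, 126.3, 155.2]
ee_rot: [-2.549, -1.257, -2.009]
contact_force: [0.1, -0.7, -1.8]
gripper_width: 0.659
```

>>> move_arm(commands="0 0 0 0.11 0.02 0;0 0 0 0.11 0.02 0;0 0 0 0 0 0;0 0 0 0 0 0")

```text
time_s: 21.75
eef_pos: [508.2, 124.9, 155.2]
ee_rot: [-2.77, -1.104, -1.805]
contact_force: [-0.1, -0.5, -1.4]
gripper_width: 0.663
```

```bash
python3 - <<'E'
from fk import *
o=bot.observe();print(o["eef_pos"],o["q"].round(2),o["contact_force"])
R=Ro.from_euler('xyz',o["ee_rot"]);T=Ro.from_euler('xyz',[-3.136,-1.133,-1.400])
print((T*R.inv()).as_rotvec(degrees=True)/45)
E
```

```text
[508.22690356 124.90555572 155.15413507] [ 0.66  0.49  0.1   1.97 -0.94 -0.5 ] [-0.08983753 -0.50804187 -1.42630369]
[-0.02995514  0.20387797  0.09593713]
```

Ten degrees of roll are left. I'll finish that turn and lower the cup.

>>> move_arm(commands="0 0 -0.4 -0.03 0.204 0.096;0 0 -0.7 0 0 0;0 0 -0.7 0 0 0;0 0 -0.35 0 0 0;0 0 0 0 0 0")

```text
time_s: 22.38
eef_pos: [507.9, 124.8, 46.7]
ee_rot: [3.14, -1.133, -1.394]
contact_force: [1.1, -0.5, -1.3]
gripper_width: 0.655
```

>>> move_arm(commands="0 0 -0.03 0 0 0;0 0 -0.03 0 0 0;0 0 0 0 0 0")

```text
time_s: 22.75
eef_pos: [508.6, 125.3, 45.4]
ee_rot: [-3.134, -1.131, -1.402]
contact_force: [-0.2, -0.1, -1.2]
gripper_width: 0.665
```

>>> move_arm(commands="0 0 -0.03 0 0 0;0 0 -0.02 0 0 0;0 0 0 0 0 0")

```text
time_s: 23.12
eef_pos: [508.4, 125.2, 42.3]
ee_rot: [-3.136, -1.131, -1.4]
contact_force: [0.2, -0.4, -0.4]
gripper_width: 0.658
```

>>> move_arm(commands="0 0 -0.02 0 0 0;0 0 0 0 0 0")

```text
time_s: 23.38
eef_pos: [508.5, 125.2, 42.2]
ee_rot: [-3.137, -1.132, -1.399]
contact_force: [-3.1, 0.5, 7.4]
gripper_width: 0.66
```

>>> move_arm(commands="0 0 0 0 0 0;0 0 0 0 0 0;0 0 0 0 0 0;0 0 0 0 0 0", fingers=1)

```text
time_s: 23.88
eef_pos: [508.4, 125.2, 41.2]
ee_rot: [-3.136, -1.131, -1.4]
contact_force: [0.3, 1.2, 0.5]
gripper_width: 0.999
```

>>> move_arm(commands="-0.06 0.35 0.17 0 0 0;-0.1 0.57 0.27 0 0 0;-0.1 0.57 0.27 0 0 0;-0.1 0.57 0.27 0 0 0;0 0.2 0.9 0 0 0")

```text
time_s: 24.5
eef_pos: [489.6, 239.3, 133.9]
ee_rot: [3.14, -1.133, -1.392]
contact_force: [0.7, 0.4, 0.5]
gripper_width: 0.999
```

```bash
python3 - <<'E'
from fk import *
o=bot.observe();print(o["eef_pos"],o["ee_rot"],o["q"].round(2),o["contact_force"])
c=calibration("wrist");im=capture("wrist")[:,:,::-1];s=capture("scene")[:,:,::-1]
print(px(c,[[508.5,125,0],[508.5,125,66]]))
cv2.imwrite("pics/w5.png",im);cv2.imwrite("pics/s5.png",s)
C=np.zeros((600,800,3),np.uint8);C[:400,:640]=im
z=cv2.resize(s[220:300,215:335],(300,200));C[400:600,:300]=z;cv2.imwrite("pics/c5.png",C)
E
```

```text
[489.61272362 239.25836703 133.88899696] [ 3.13966422 -1.13318894 -1.39172291] [ 0.81  0.69  0.33  2.11 -0.82 -0.52] [0.68406203 0.41065378 0.53995099]
[[317.70120628 250.57420716]
 [317.77383339 209.24595857]]
```

View pics/c5.png

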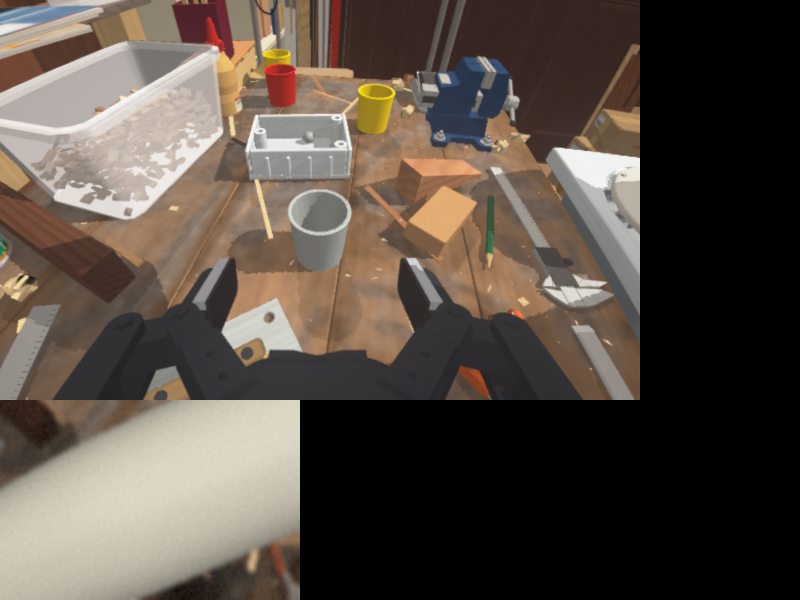

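The wrist view shows the cup standing empty at (320,230), and I see no balls on the bench. Next I'll estimate the cover's pose from the first scene picture.

```bash
cat >> h.py <<'E'
T3=np.array([[56,0],[-56,36],[-56,-36.]])
def rig(T,B):
    a=T-T.mean(0);b=B-B.mean(0);th=np.arctan2((a[:,0]*b[:,1]-a[:,1]*b[:,0]).sum(),(a*b).sum())
    R=np.array([[np.cos(th),-np.sin(th)],[np.sin(th),np.cos(th)]]);o=B.mean(0)-R@T.mean(0)
    return th,o,B-(T@R.T+o)
E
python3 - <<'E'
from fk import *
s=calibration("scene")
f=lambda L:onz(s,[(220+x/3.2,110+y/3.2) for x,y in L],5)[:,:2]
B=f([(68,520),(197,535),(183,467)]);print(B.round(),rig(T3,B))
th,o,_=rig(T3,B)
for x in (0,np.pi):
  for z in(200,34): 
    b=ik(np.array([o[0],o[1],z*1.]),frame(0,np.degrees(th+x)));print(z,x,b and (b[0].round(2),b[1].round(2)))
b=ik(np.array([564.5,-39.2,105.]),frame(0,np.degrees(.21)+180));print(b[1].round(2))
E
```

```text
[[602. 305.]
 [491. 263.]
 [539. 208.]] (np.float64(0.6817746196814934), array([558.45821645, 270.39867188]), array([[ 0.09064041, -1.01410897],
       [-1.24182269, -0.10338483],
       [ 1.15118227,  1.1174938 ]]))
200 0 (np.float64(0.23), array([0.45, 0.25, 0.26, 1.58, 0.  , 2.91]))
34 0 (np.float64(0.23), array([ 0.45,  0.29, -0.02,  1.26,  0.  ,  2.91]))
200 3.141592653589793 (np.float64(0.7), array([ 0.45,  0.25,  0.26,  1.58,  0.  , -0.23]))
34 3.141592653589793 (np.float64(1.02), array([ 0.45,  0.29, -0.02,  1.26,  0.  , -0.23]))
[-0.07  0.13 -0.07  1.38  0.   -0.28]
```

>>> move_arm(commands="0.1 0.05 0.3 0.203 0.036 0;0.1 0.05 0.3 0.203 0.036 0;0.1 0.05 0.3 0.203 0.036 0;0.1 0.05 0.3 0.203 0.036 0;0.1 0.05 0.1 0.203 0.036 0")

```text
time_s: 25.22
eef_pos: [516.0, 251.0, 201.9]
ee_rot: [-3.136, -0.315, -1.398]
contact_force: [0.3, -0.1, -0.4]
gripper_width: 1.002
```

>>> move_arm(commands="0.1 0.05 0 0.203 0.036 0;0.1 0.05 0 0.203 0.036 0;0.1 0.05 0 0 0 -0.226;0.1 0.05 0 0 0 -0.226;0.1 0.05 0 0 0 -0.226")

```text
time_s: 25.85
eef_pos: [540.6, 262.8, 200.0]
ee_rot: [-3.14, 0.002, -1.936]
contact_force: [0.1, 0.8, -0.2]
gripper_width: 1.002
```

>>> move_arm(commands="0.1 0.05 0 0 0 -0.226;0.1 0.05 0 0 0 -0.226;0.1 0.05 0 0 0 -0.226;0 0 0 0 0 0;0 0 0 0 0 0")

```text
time_s: 26.48
eef_pos: [555.3, 270.5, 200.1]
ee_rot: [-3.14, 0.002, -2.458]
contact_force: [0.4, 0.0, -0.1]
gripper_width: 0.999
```

```bash
python3 - <<'E'
from fk import *
o=bot.observe();print(o["eef_pos"],o["ee_rot"],o["q"].round(2))
c=calibration("wrist");im=capture("wrist")[:,:,::-1].copy()
cv2.imwrite("pics/w6.png",im)
th,oo=.68,np.array([558.5,270.4]);R=np.array([[np.cos(th),-np.sin(th)],[np.sin(th),np.cos(th)]])
H=T3@R.T+oo; E=px(c,np.c_[H,[5]*3]);print(E)
g=cv2.cvtColor(im,cv2.COLOR_BGR2GRAY)
m=cv2.inRange(g,0,110)
n,l,st,ce=cv2.connectedComponentsWithStats(m)
for i in range(n):
    if 20<st[i,4]<500 and st[i,2]<26 and st[i,3]<26 and np.abs(E-ce[i]).sum(1).min()<60: print(ce[i].round(1),st[i,2:])
E
```

```text
[555.27010348 270.46859767 200.09863681] [-3.14012317e+00  2.07542995e-03 -2.45847117e+00] [ 0.45  0.24  0.24  1.57 -0.   -0.23]
[[314.60144771 227.44972784]
 [348.01654381 132.71627417]
 [281.31861116 132.48122856]]
[281.6 135. ] [ 8  9 53]
[347.9 134.9] [ 9  9 55]
[261.6 138.4] [11 10 37]
[263.9 152.1] [ 5 11 22]
[314.7 223. ] [ 8  7 42]
```

View pics/w6.png

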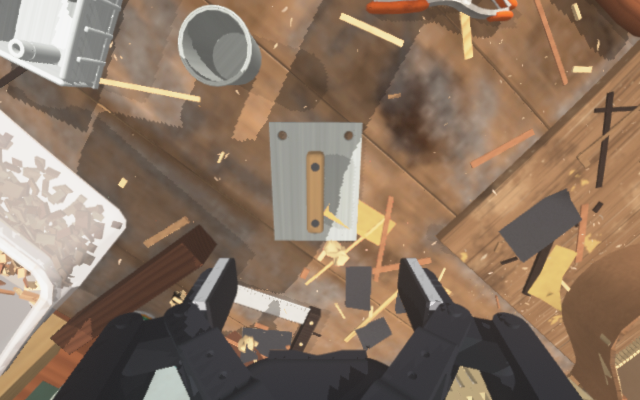

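Viewed: the plate's two corner holes are at (282,135) and (348,135). The dots on the bar at (315,167) and (315,223) are handle screws, and the single hole is hidden under the bar's end. I'll use the two corner holes for the pose.

```bash
python3 - <<'E'
from fk import *
c=calibration("wrist")
H=onz(c,[(347.9,134.9),(281.6,135.0)],5)[:,:2]; print(H,np.hypot(*(H[0]-H[1])))
y=(H[0]-H[1]);y/=np.hypot(*y); x=np.array([y[1],-y[0]]); print("yaw",np.arctan2(x[1],x[0]),"centre",H.mean(0)+56*x)
S2=onz(c,[(315,167),(314.7,223)],44)[:,:2]; print("screws mid",S2.mean(0),np.hypot(*(S2[0]-S2[1])))
P=onz(c,[(269.5,123),(362.5,122.5),(362,240.5),(274.5,240.5)],5)[:,:2];print("corners",P.round(1),P.mean(0))
o=bot.observe();print(o["eef_pos"],o["ee_rot"])
E
```

```text
[[494.17184773 264.70674058]
 [539.54279968 209.09463299]] 71.77206832395107
yaw 0.6843291232358959 centre [560.24854953 272.30127323]
screws mid [560.60278229 272.91217954] 59.86266068662096
corners [[537.6 191.4]
 [474.4 268.2]
 [579.1 361.8]
 [646.9 278.5]] [559.4980118  274.99692377]
[555.26308998 270.50001238 200.19569508] [-3.14012497e+00  2.22376571e-03 -2.45911427e+00]
```

```bash
python3 - <<'E'
from fk import *
c=calibration("wrist")
print(onz(c,[(205,228),(215,250),(200,240)],50).round(), onz(c,[(215,250)],0).round())
E
```

```text
[[659. 205.  50.]
 [674. 227.  50.]
 [674. 208.  50.]] [[709. 229.   0.]]
```

>>> move_arm(commands="0.1 0.04 -0.6 0 0 0;0 0 -0.6 0 0 0;0 0 0 0 0 0;0 0 0 0 0 0")

```text
time_s: 27.02
eef_pos: [560.6, 272.8, 141.7]
ee_rot: [-3.14, 0.004, -2.461]
contact_force: [-0.6, 0.4, 0.1]
gripper_width: 0.995
```

>>> move_arm(commands="0 0 -0.9 0 0 0;0 0 -0.8 0 0 0;0 0 -0.3 0 0 0;0 0 -0.11 0 0 0;0 0 0 0 0 0")

```text
time_s: 27.65
eef_pos: [561.2, 273.1, 36.4]
ee_rot: [-3.14, 0.004, -2.462]
contact_force: [0.2, 0.3, 0.2]
gripper_width: 0.999
```

>>> move_arm(commands="0 0 0 0 0 0;0 0 0 0 0 0;0 0 0 0 0 0;0 0 0 0 0 0;0 0 0 0 0 0", fingers=-1, grip_force=80)

```text
time_s: 28.28
eef_pos: [560.7, 272.7, 35.3]
ee_rot: [-3.14, 0.003, -2.462]
contact_force: [0.2, -1.1, 4.4]
gripper_width: 0.197
```

>>> move_arm(commands="0 0 0 0 0 0;0 0 0 0 0 0;0 0 0 0 0 0")

```text
time_s: 28.65
eef_pos: [560.7, 272.7, 35.3]
ee_rot: [-3.14, 0.003, -2.462]
contact_force: [1.1, -1.4, 5.7]
gripper_width: 0.201
```

>>> move_arm(commands="0 0 0.2 0 0 0;0 0 0.5 0 0 0;0 0 0.8 0 0 0;0 0 0.9 0 0 0;0 0 0.9 0 0 0")

```text
time_s: 29.28
eef_pos: [559.8, 272.5, 200.5]
ee_rot: [-3.141, 0.001, -2.462]
contact_force: [0.9, 0.7, -4.9]
gripper_width: 0.196
```

>>> move_arm(commands="0.1 -0.4 0 0 0 0;0.15 -0.8 0 0 0 0;0.15 -0.9 0 0 0 0;0.15 -0.9 0 0 0 0;0.15 -0.8 0 0 0 0")

```text
time_s: 29.9
eef_pos: [594.7, 80.3, 197.5]
ee_rot: [3.141, -0.001, -2.463]
contact_force: [0.2, 0.1, -4.7]
gripper_width: 0.198
```

>>> move_arm(commands="0.1 -0.45 0 0 0 0;0 0 0 0 0 0;0 0 0 0 0 0;0 0 0 0 0 0")

```text
time_s: 30.4
eef_pos: [600.1, 60.9, 199.2]
ee_rot: [-3.141, 0.002, -2.461]
contact_force: [-0.3, 0.5, -4.7]
gripper_width: 0.196
```

```bash
python3 - <<'E'
from fk import *
o=bot.observe();print(o["eef_pos"],o["ee_rot"],o["contact_force"],o["gripper_width"])
c=calibration("wrist");im=capture("wrist")[:,:,::-1].copy()
cv2.imwrite("pics/w7.png",im)
th,oo=.21,np.array([564.5,-39.2]);R=np.array([[np.cos(th),-np.sin(th)],[np.sin(th),np.cos(th)]])
E=px(c,np.c_[T3@R.T+oo,[52]*3]);print(E)
Rt=Ro.from_euler('xyz',o["ee_rot"]).as_matrix()
print("held holes px",px(c,[o["eef_pos"]+Rt@np.array([-p[0],p[1],30.3]) for p in T3]))
g=cv2.cvtColor(im,cv2.COLOR_BGR2GRAY)
for e in E:
    u,v=e.astype(int); w=cv2.resize(g[max(0,v-14):v+15,max(0,u-14):u+15],None,fx=.5,fy=.5,interpolation=cv2.INTER_AREA);print(w)
E
```

```text
[600.09733129  60.85542596 199.22410544] [-3.14075385e+00  1.75430795e-03 -2.46128843e+00] [-0.27791553  0.46886338 -4.69417441] 0.19616942411326996
[[230.14190453 152.11541757]
 [318.53152971  54.01374059]
 [240.48452603  11.72715378]]
held holes px [[315.4721955  327.31257651]
 [382.71388644 160.26567986]
 [247.53743916 160.22891233]]
[[229 229 226 205 199 199 197 196 194 195 200 200 200 167]
 [228 230 226 206 200 198 197 196 194 195 200 200 187 148]
 [223 229 227 208 200 198 197 196 195 194 200 197 152 142]
 [211 215 222 209 200 199 198 197 194 193 198 167 142 143]
 [211 211 211 204 200 199 198 197 194 193 198 187 148 142]
 [210 211 211 206 200 199 199 197 194 193 197 199 161 143]
 [212 211 211 219 202 199 198 197 195 193 197 184 144 134]
 [212 212 215 225 202 199 198 197 195 193 183 146 133 115]
 [225 214 188 203 202 199 198 197 195 189 157 139 117 111]
 [245 239 224 194 198 200 198 197 195 174 139 133 109 117]
 [234 245 245 234 204 199 198 197 195 191 159 130 105 142]
 [157 205 234 243 214 200 199 197 195 191 155 132 107 112]
 [ 97 114 156 202 205 199 198 197 196 179 139 136 114
[... 960 characters left out ...]
8 231 219 191 153 184 213 214 205 193 192 209 232]
 [142 220 228 214 193 230 239 238 239 242 237 185 169 194]
 [171 231 223 212 233 239 228 206 206 228 240 236 167 154]
 [204 230 218 222 242 234 160 125 126 160 226 241 210 124]
 [225 226 210 217 241 203 120 115 114 110 189 238 230 143]
 [230 221 195 223 241 198 114 104  57  47 133 237 235 169]
 [228 212 166 208 241 220 125  75  41  43 138 240 230 152]
 [223 200 139 171 239 241 176  67  41  68 194 240 223 143]
 [219 179 124 131 227 242 238 182 150 193 238 235 183 129]
 [211 152 119 113 157 225 240 241 240 239 235 204 130 120]
 [194 128 116 111 117 152 206 224 231 219 184 133 118 127]
 [167 121 115 112 116 114 127 135 141 129 119 119 133 144]]
```

```bash
python3 - <<'E'
from fk import *
c=calibration("wrist");im=cv2.imread("pics/w7.png");g=cv2.cvtColor(im,cv2.COLOR_BGR2GRAY)
o=bot.observe();Rt=Ro.from_euler('xyz',o["ee_rot"]).as_matrix()
def blob(u,v,k,th,dark):
    u,v=int(u),int(v);x0,y0=max(0,u-k),max(0,v-k);w=g[y0:v+k+1,x0:u+k+1]
    m=(w<th if dark else w>th).astype(np.uint8)
    n,l,st,ce=cv2.connectedComponentsWithStats(m);return [(np.round(ce[i]+[x0,y0],2).tolist(),st[i,2:].tolist()) for i in range(1,n) if st[i,4]>15]
for e in((319,55),(242,13)):print("thr",blob(*e,9,175,True))
for e in((382.7,160.3),(247.5,160.2)):
    print("hole",blob(*e,14,110,True),blob(*e,14,80,True))
E
```

```text
thr [([311.39, 47.72], [6, 7, 18]), ([319.26, 55.7], [10, 11, 82])]
thr [([241.8, 12.84], [10, 11, 91])]
hole [([385.94, 160.44], [17, 18, 174])] []
hole [([243.31, 161.53], [9, 16, 36])] []
```

```bash
python3 - <<'E'
from fk import *
im=cv2.imread("pics/w7.png");g=cv2.cvtColor(im,cv2.COLOR_BGR2GRAY)
print("u 234..264 step2"); 
for v in range(146,176,2): print(v,g[v,234:266:2])
print("u 370..400")
for v in range(146,176,2): print(v,g[v,370:402:2])
E
```

```text
u 234..264 step2
146 [192 197 193 144 141 142 142 140 139 140 141 140 140 140 139 138]
148 [192 196 200 186 143 142 141 139 137 139 141 140 140 140 139 139]
150 [194 196 199 153 139 130 123 153 182 165 146 139 140 139 139 139]
152 [193 194 158 139 121 117 133 225 231 228 224 156 139 140 139 138]
154 [193 182 141 126 106 135 220 233 230 227 232 226 156 141 138 139]
156 [189 139 139 116  99 159 230 232 229 229 231 231 204 142 139 139]
158 [193 159 138 112 109 202 212 225 227 231 231 231 228 146 138 139]
160 [193 180 137 112  98 201 209 208 212 225 230 230 230 148 138 139]
162 [192 146 137 116  97 145 207 210 208 208 212 225 225 145 138 139]
164 [191 141 138 130 108  95 162 205 208 210 209 206 179 140 138 137]
166 [194 182 138 139 123 110  99 129 183 190 187 154 138 140 138 137]
168 [193 148 137 140 139 132 121 111 111 117 125 135 138 139 139 136]
170 [179 134 136 139 139 142 141 134 130 134 137 140 140 140 138 137]
172 [138 133 136 138 139 142 142 141 138 138 139 140 139 139 138 137]
174 [136 134 135 138 139 141 142 141 138 138 139 139 139 139 138 137]
u 370..400
146 [139 138 139 141 1
[... 327 characters left out ...]

156 [140 139 139 123 127 126 123  98  96  95  97 103 126 138 143 144]
158 [141 140 131 126 129 121  94  93  95  95  98 104 124 139 143 145]
160 [141 140 129 127 127  96  91  92  93  93  94 105 125 139 144 145]
162 [141 140 133 124 127 104  91  91  90  91  96 108 132 134 144 144]
164 [141 141 136 118 108  91  91  90  90  95 107 119 136 141 144 144]
166 [140 141 141 126 104  92  91  92  99 108 118 133 137 141 145 143]
168 [140 140 141 141 129 118 108 110 116 125 131 136 138 141 145 142]
170 [141 140 141 141 141 138 132 133 134 135 136 137 139 142 145 143]
172 [140 139 140 140 141 140 140 141 139 137 136 136 139 142 145 143]
174 [140 140 140 140 140 141 140 141 139 137 136 137 139 142 145 142]
```

```bash
python3 - <<'E'
from fk import *
c=calibration("wrist");o=bot.observe();t=o["eef_pos"]
def two(p1,p2,z):
    H=onz(c,[p1,p2],z)[:,:2];y=H[0]-H[1];L=np.hypot(*y);y/=L;x=np.array([y[1],-y[0]]);return H.mean(0)+56*x,np.arctan2(x[1],x[0]),L
cc,cy,L1=two((319.26,55.7),(241.8,12.84),52);vc,vy,L2=two((384.7,159.2),(249.8,159.0),t[2]-30.3)
print("case",cc,cy,L1,"cover",vc,vy,L2,"tcp",t)
d=vc-t[:2]; dy=cy-vy; 
for dyw in(dy,.21-vy):
  R=np.array([[np.cos(dyw),-np.sin(dyw)],[np.sin(dyw),np.cos(dyw)]])
  print("turn deg",np.degrees(dyw),"share",np.degrees(dyw)/45,"target tcp",cc-R@d,"move",cc-R@d-t[:2])
E
```

```text
case [565.05243166 -38.32848051] 0.20159531606862274 71.90147651671555 cover [599.07346987  61.37103388] 0.6795387922905889 71.71099096270795 tcp [600.16705474  60.93982896 199.42466277]
turn deg -27.384144033329875 share -0.6085365340739972 target tcp [565.8251379  -39.21436459] move [ -34.34191684 -100.15419355]
turn deg -26.90259111592054 share -0.5978353581315675 target tcp [565.8325561  -39.20783903] move [ -34.33449864 -100.14766799]
```

>>> move_arm(commands="-0.172 -0.5 0 0 0 -0.151;-0.172 -0.5 0 0 0 -0.151;-0.172 -0.5 0 0 0 -0.151;-0.17 -0.5 0 0 0 -0.15;0 0 0 0 0 0")

```text
time_s: 31.08
eef_pos: [565.7, -40.5, 200.0]
ee_rot: [-3.14, 0.003, -2.938]
contact_force: [0.2, 0.1, -4.9]
gripper_width: 0.194
```

>>> move_arm(commands="0 0 -0.5 0 0 0;0 0 -0.5 0 0 0;0 0 -0.4 0 0 0;0 0 0 0 0 0;0 0 0 0 0 0")

```text
time_s: 31.7
eef_pos: [566.6, -39.2, 130.8]
ee_rot: [-3.14, 0.004, -2.935]
contact_force: [0.6, -0.5, -5.0]
gripper_width: 0.196
```

```bash
python3 - <<'E'
from fk import *
o=bot.observe();print(o["eef_pos"],o["ee_rot"],o["contact_force"],o["gripper_width"],o["time_s"])
print("err yaw",.206+.0028-(o["ee_rot"][2]+np.pi+(.6795-(np.pi-2.4613))))
E
```

```text
[566.5723693  -39.24429681 130.77676457] [-3.1399682   0.00350024 -2.93453865] [ 0.64265532 -0.53062055 -4.95558981] 0.1960316368112753 31.7
err yaw 0.0025386507724752816
```

>>> move_arm(commands="-0.016 0 -0.3 0 0 0.003;0 0 -0.17 0 0 0;0 0 0 0 0 0;0 0 0 0 0 0;0 0 0 0 0 0")

```text
time_s: 32.33
eef_pos: [565.6, -39.9, 106.7]
ee_rot: [-3.14, 0.003, -2.934]
contact_force: [0.1, 0.8, -5.6]
gripper_width: 0.194
```

```bash
python3 - <<'E'
from fk import *
c=calibration("wrist");o=bot.observe();t=o["eef_pos"];print(t,o["ee_rot"],o["contact_force"],o["joint_vel"].round(3))
im=capture("wrist")[:,:,::-1].copy();cv2.imwrite("pics/w8.png",im);cv2.imwrite("pics/sd8.png",capture("side")[:,:,::-1]);g=cv2.cvtColor(im,cv2.COLOR_BGR2GRAY)
for p in((384.7,159.2),(249.8,159.0)):
    u,v=map(int,p);print("hole",p)
    for vv in range(v-14,v+16,2):print(vv,g[vv,u-16:u+18:2])
# predicted case thread px and -x end rim corners
th,oo=.206,np.array([565.05,-38.5]);R=np.array([[np.cos(th),-np.sin(th)],[np.sin(th),np.cos(th)]])
print(px(c,np.c_[T3@R.T+oo,[52]*3]),px(c,np.c_[np.array([[-70,50],[-70,-50]])@R.T+oo,[52]*2]))
E
```

```text
[565.56229658 -39.87790682 106.70015134] [-3.13993646e+00  3.08782245e-03 -2.93355766e+00] [ 0.0886119   0.77928301 -5.60214313] [-0.    -0.001  0.    -0.002  0.     0.   ]
hole (384.7, 159.2)
145 [211 212 211 212 214 212 212 212 212 213 211 207 206 207 209 213 210]
147 [211 212 211 212 214 212 212 212 212 213 211 208 207 207 209 214 174]
149 [211 212 210 213 214 212 208 199 170 167 182 197 205 207 211 214 172]
151 [211 212 211 213 214 201 146 122 133 224 223 170 173 205 211 211 155]
153 [211 213 211 213 206 121  91 117 135 224 233 227 145 187 211 178 152]
155 [212 212 211 213 163  89 123 146 181 230 230 216 140 156 205 172 153]
157 [211 212 211 204 161 159 190 190 230 233 228 176 150 154 196 154 153]
159 [212 212 212 198 212 219 222 236 235 230 217 149 143 159 165 152 153]
161 [212 212 212 204 232 241 236 233 229 217 145 145 132 163 163 152 153]
163 [212 212 212 208 217 232 175 168 185 136 117 129 127 138 148 153 152]
165 [213 213 213 213 201 199 150 131 121 122 148 134 130 143 149 153 151]
167 [213 213 213 214 212 200 177 157 157 166 178 162 139 146 149 155 151]
169 [213 213 213 21
[... 779 characters left out ...]
45 231 243 245 245 231 204 205 203]
161 [203 198 201 193 147 131 216 216 141 137 229 239 238 236 205 204 204]
163 [203 198 200 204 179 135 151 202 146 124 138 214 188 204 206 204 204]
165 [203 199 199 207 198 174 149 153 144 130 123 126 159 205 206 204 203]
167 [203 199 200 206 208 203 195 175 154 160 159 182 209 208 206 205 204]
169 [203 200 199 207 207 209 211 214 212 212 212 213 209 208 207 204 203]
171 [203 200 199 206 208 209 212 211 204 201 193 209 208 208 208 204 203]
173 [203 200 199 206 208 210 212 211 208 206 204 209 209 209 208 204 203]
[[318.11131402 303.09437768]
 [377.4993922  152.80782943]
 [259.99488008 152.48687478]] [[402.3228378  129.70282098]
 [235.35167551 129.244145  ]]
```

>>> move_arm(commands="0.005 0.02 0.01 0 0 0;0 0 0 0 0 0;0 0 0 0 0 0;0 0 0 0 0 0;0 0 0 0 0 0")

```text
time_s: 33.05
eef_pos: [565.6, -38.8, 106.8]
ee_rot: [-3.14, 0.002, -2.934]
contact_force: [1.0, -0.2, -4.6]
gripper_width: 0.197
```

```bash
python3 - <<'E'
from h import *
o=bot.observe();print(o["eef_pos"],o["ee_rot"],o["contact_force"],o["gripper_width"],np.abs(o["joint_vel"]).max(),o["time_s"])
print(bot.sign_off())
E
```

```text
[565.56504741 -38.83372176 106.77403296] [-3.14011147e+00  2.40726664e-03 -2.93350860e+00] [ 1.00520846 -0.23653352 -4.64640511] 0.19708643706064358 0.0011268994760898795 33.05
the job is handed in; nothing more can be done
None
```

I poured the balls into the case, stood the empty cup upright on the bench at about (508, 125) mm, and handed the job in at 33 s with the cover held over the case. I did not count the balls one by one.

**Balls:** The wrist load fell from about 3.0 N to between 1.1 and 1.4 N after the pour, which matches all six leaving. The wrist view showed the cup empty. One ball was clearly visible in the case, and I saw none on the bench.

**Cover:** By the arm's readings, its underside is about 19.5 mm above the rim. It is level to about 0.2° and still. I measured the threaded holes at the -x end and the matching cover holes in the same wrist picture, and I estimate the holes line up to about 1 mm and the turn to about 0.3°. The single +x hole could not be checked directly because it was hidden. Two estimates of how the case is turned, 0.210 and 0.202 rad, disagreed slightly, so I used 0.206.

**Cup handling:** My first tipping attempt ran out of joint range. I set the full cup down near its final spot, gripped it again from the side and poured by turning the last joint. The cup therefore did not go back to its original place.

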